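Weigh a pail of blocks on the spring scale

ROBOT

A 6-joint arm with a two-finger parallel gripper is mounted at the origin on the work surface; the furniture and walls round the work are solid. World frame = base frame: x ahead of the robot, y to its left, z up, the work surface at z = 0. Lengths are in m, angles in rad, forces in N, time in s.
With the tool pointing down it reaches from about 0.3 to 0.875 m from the base axis. Payload 6.4 kg.
Tool frame: the origin (TCP) lies at the very end of the fingers, on their centre line; the grasp point (between the pads) lies 19 mm behind it; z points along the fingers, y is the line along which they close (so a half turn about z gives the same grasp; the last joint's range is limited). The gripper opens to 85 mm and grips with 20 to 120 N. Pads are 22 mm wide; open, the fingers measure 114 mm over their backs; the gripper's body (76 mm by 85 mm) begins 54 mm behind the grasp point. The pads swing forward as they close: fully open they stand 13 mm farther back than shut.
Start: joints at [-1.469, 0.181, 1.607, -0, 1.354, -0.206], TCP at [0.174, -0.548, 0.231] pointing down, gripper open.
Joint ranges: [-2.99, 2.99], [-0.89, 2.07], [0.3, 2.58], [-1.14, 4.28], [0, 2.63], [-3.12, 3.12]. Speed limits (rad/s): [2.57, 2.57, 3.01, 3.14, 3.14, 3.14].

INTERFACE

Orientations are given as a unit quaternion [w, x, y, z].
In Python, from bench import get_obs, optics, workorder gives the robot as it stands.
- The arm moves only by the tool jog_arm, called after ">>>" as a command line: name --pt "numbers of a row" for each row, then --argument value for the rest. Schema: {"type":"object","properties":{"motion":{"type":"array","items":{"type":"object","properties":{"dx":{"type":"number"},"dy":{"type":"number"},"dz":{"type":"number"},"drx":{"type":"number"},"dry":{"type":"number"},"drz":{"type":"number"},"jaw":{"type":"number"}},"additionalProperties":false,"required":["jaw"]},"minItems":1,"maxItems":10},"only":{"type":"string"},"quiet":{"type":"boolean"},"lines":{"type":"string"}},"required":["motion"],"additionalProperties":false}. motion is a list of rows, 1 to 10 of them, each an object with the fields dx, dy, dz (the shift in parts of the range, where 1.0 means 0.75 m), drx, dry, drz (a rotation vector in normalised numbers (1 is 2 pi rad)), jaw (the opening from 0.0 (shut) to 1.0 (fully open)); a field left out counts as zero (the opening has to be given); each row is the pose to reach, as a shift and turn from the pose commanded when the call began, along the tool's axes at that moment; what a row does not reach only later rows make up. A row lasts 1/8 s, in which the tool goes at most 0.0625 m and 0.188 rad, less where a joint would pass 70% of its speed; a pose out of reach is approached as far as the arm can. The fingers move at their own pace and stop on an object; the grip force is fixed at half the most. Time passes only in rows, so rows that do not move let the fingers close. The tool returns the time, the measured TCP pose, the force, the opening and the grip force at its end. only (a regular expression) keeps the lines of the reply that match it, lines (a string "A,B") keeps lines A to B, and quiet returns only ok. Shift and turn numbers lie between -1 and 1, and a call with a number outside is refused. Input that does not fit is refused with a message, and nothing moves.
- get_obs(): the state, without advancing time (a new reading comes with each control period).
- optics.camera(name): name is "scene" or "top" or "wrist"; returns (picture, depth): 480x640x3 uint8, blue, green, red; 480x640 float32, m along the optical axis (not along the pixel's ray), 0 where there is no reading.
- optics.camera_params(name): a dict with "fovy" (degrees; the focal length in pixels is half the picture's height over the tangent of half this angle, whatever the lens; pixels are square), "cx", "cy" (the principal point, pixels), "view" (4x4, takes a point from world to camera coordinates). Camera axes: x right, y up, looking along -z (the intrinsics and any distortion apply to the point x, -y, -z); pixel columns grow to the right and rows downward; lengths in m; the calibration is good to about 2 mm. A picture is of the moment at which its call begins: read the wrist's pose just before it. camera_params takes no time and is no camera call; for the wrist camera it gives the pose at the moment of the call.
- workorder.hand_in(): hands the job in; it is judged then, once.
The state is a dict: "time_s": time; "q": joint angles; "dq": joint speeds; "joint_efforts": joint torques, N m; "eef_pos": TCP position; "eef_rot": TCP orientation; "wrist_force": force on the tool from outside, world axes, zero at the start; "torque": the same for the moment, N m; "opening": opening from 0.0 (shut) to 1.0 (fully open); "grasp_force": force on a finger pad.
Only numpy, scipy, OpenCV 4.12 (cv2) and the standard library are available. Lean on these libraries where they do the work, as an engineer would, in place of code of your own. Each camera call takes 0.05 s, during which the arm holds its last target. There are 200 camera calls.

TASK

Weigh the pail of wooden blocks: hang it by its bail on the hook of the spring scale, easing its weight onto the spring slowly, so that the hook neither drops nor jumps when you let go. Leave the pail hanging free until it has stopped bobbing and swinging, and only then press the hold button on top of the scale fully down and let it go, leaving the pail hanging there. Do not knock or press the pail hard against the scale, and leave the toys round about where they are.

Things in the scene. Friction and masses are not known exactly. Their poses are not given: they have to be found in the camera images.
- pail: Round tin pail of wooden blocks (filled to 69 mm), 72 mm across the rim, 60 mm high; weight unknown, 0.2 to 0.86 kg. A stiff 6 mm steel bail (does not fold) rises over it in its own y-z plane, widest 81 mm, and carries an upright wooden knob. Origin: centre of the underside, z up. The hook must pass under the bail along the pail's x, from either side; the opening is 46 mm high.
- pail_eye (a point): Underside of the middle of the bail, 115 mm above the pail's underside: the point that rests on the hook. Axes as the pail.
- pail_knob (a point): Middle of the wooden knob, on the pail's axis 152 mm above its underside. The knob is an upright cylinder 26 mm across, from 127 to 173 mm; below it the bail's bar has its top at 121 mm.
- stand: Spring scale, fixed to the counter (its place varies). Dark foot plate 220 x 130 x 12 mm; grey upright housing 62 x 80 mm, top at z = 278 mm, front face 114 mm behind (+x of) the hook seat. Origin: on the counter straight below the hook seat. Its x runs from the hook to the housing: the hook sticks out of the housing to -x.
- hook_seat (a point): Top of the hook's bar (steel, 8 mm thick) at the bottom of its dip; 235 mm above the counter unloaded, sinks under load. The bar runs along the stand's x. The dip is 20 mm long; in front (18 mm to -x) the bar's end turns up to 14 mm above the seat, behind (30 mm to +x) the bar rises to 10 mm above it. Nothing is above the hook. Axes as the stand.
- hook (a joint): How far the hook has sunk, m: 0 unloaded, at most 0.11. A plain spring of 100 N per metre, no preload, lightly damped: it bobs for 1 to 3 s when let go. Delicate: it must never move faster than 0.08 m/s up or down, so lower the load slower than that and let go only when the spring carries the weight to within about 0.35 N.
- hold (a joint): Travel of the hold button, m: 0 up, 0.006 fully down, down is positive. A spring returns it; fully down takes 6 N; press it with no more than 30 N.
- hold_top (a point): Centre of the top of the hold button, a grey round button 26 mm across in a black ring on top of the scale's housing, pressed straight down. 145 mm behind the hook seat along the stand's x.
- toy_car: Wooden toy car on four wheels, 58 x 102 x 50 mm, a bystander. Origin: centre of the underside.
- yoyo: Yo-yo lying flat, 56 mm across, 36 mm high, a bystander. Origin: centre of the underside.
- dice_cup: Brown dice cup standing open end up, 73 mm across, 90 mm high, a bystander. Origin: centre of the underside.
There are look-alikes about, which are no part of the job. Of the things like the pail, leave any that is pink or purple; of the rest the larger one is meant.

How it is judged:
By the outcome, as a careful person would: the job done as asked, in the order asked, and still so for the second after the job is handed in, with the robot touching nothing.
It also fails if it takes over 64 s, if anything falls off the work surface, if the arm or the gripper's body presses on something with over 40 N, if the wrist force passes 120 N, or if a joint passes its speed limit or range.

## Working session

There is one attempt and no reset: what is moved stays moved. The work goes in short steps, Python scripts to look and compute and a tool call to move; the robot and the scene stay as the last step left them, time stands still between calls to the robot, and variables do not carry over. Pictures are saved under pics/ and viewed, at most 10 in all, crops included, and the job is handed in when it is done.

```bash
ls; mkdir -p pics; cat > h.py <<'E'
import numpy as np, cv2
from bench import get_obs, optics, workorder
def cam(n):
    P=optics.camera_params(n); im,d=optics.camera(n); return im,d,P
def cloud(d,P):
    f=240/np.tan(np.radians(P["fovy"])/2); v,u=np.mgrid[:480,:640]
    c=np.stack([(u-P["cx"])/f*d,-(v-P["cy"])/f*d,-d,np.ones_like(d)],-1)
    return (c@np.linalg.inv(np.array(P["view"])).T)[...,:3]
E
python3 - <<'E'
from h import *
o=get_obs(); print({k:np.round(v,3) for k,v in o.items()})
for n in("scene","top"):
    im,d,P=cam(n); cv2.imwrite(f"pics/{n}0.png",im); np.savez(f"{n}0.npz",im=im,d=d,X=cloud(d,P)); print({k:v for k,v in P.items()})
E
```

```text
pics
{'time_s': np.float64(0.0), 'q': array([-1.469,  0.181,  1.608, -0.   ,  1.354, -0.206]), 'dq': array([-0.001, -0.001, -0.001,  0.001, -0.001, -0.001]), 'joint_efforts': array([ 1.0000e-03, -4.4487e+01, -3.5135e+01, -0.0000e+00,  9.0000e-03,
       -0.0000e+00]), 'eef_pos': array([ 0.174, -0.547,  0.23 ]), 'eef_rot': array([-0.001,  0.988,  0.153,  0.   ]), 'wrist_force': array([ 0.002,  1.097, -0.531]), 'torque': array([ 0.027,  0.028, -0.048]), 'grasp_force': np.float64(0.0), 'opening': np.float64(0.998)}
{'fovy': 42.31856427009314, 'cx': 315.10475135532937, 'cy': 248.79439565639728, 'view': array([[-0.54155451, -0.84066449, -0.0013888 ,  0.12294826],
       [ 0.41340922, -0.2677552 ,  0.87028729, -0.39688413],
       [-0.73199148,  0.47073387,  0.49254249, -0.79046632],
       [ 0.        ,  0.        ,  0.        ,  1.        ]])}
{'fovy': 43.747816868041184, 'cx': 317.4361380099103, 'cy': 237.3944560269823, 'view': array([[ 0.01916135, -0.99955282,  0.02295671, -0.17492921],
       [ 0.98092076,  0.02323713,  0.19301426, -0.50301038],
       [-0.1934614 ,  0.0188203 ,  0.98092736, -1.18474877],
       [ 0.        ,  0.        ,  0.        ,  1.        ]])}
```

View pics/scene0.png

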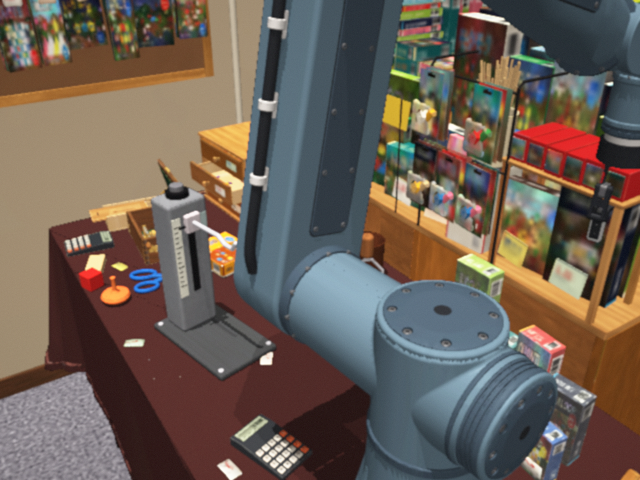

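View pics/top0.png

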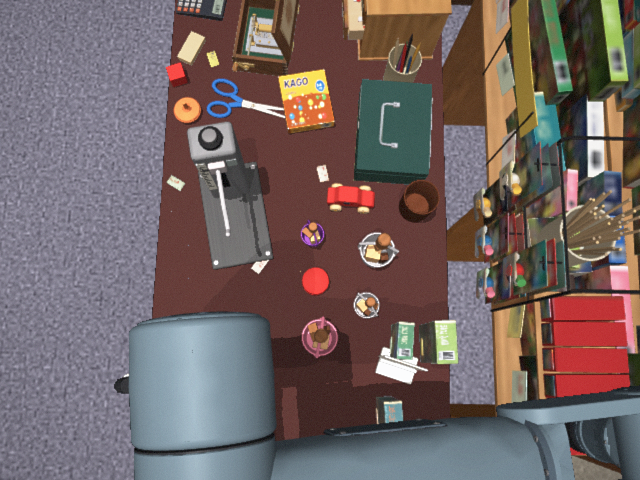

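The top picture shows four pails: silver (378,250), a smaller silver one (367,305), pink (320,337) and purple (312,234). The last two are excluded by colour, so I choose the larger silver one at (378,250). The hook bar runs from (222,165) to (227,235), the button is at (210,138), and the car (351,197), cup (419,201) and yo-yo (315,281) are nearby.

```bash
python3 - <<'E'
from h import *
z=np.load("top0.npz"); im,X=z["im"],z["X"]
a=im[205:345,290:450]; b=im[115:275,170:290]
a=cv2.resize(a,None,fx=5,fy=5,interpolation=2)[:600]; 
b=cv2.resize(b,(450,600),interpolation=2)
a=cv2.resize(a,(350,600*350//800)) if 0 else a
cv2.imwrite("pics/pails.png",a); cv2.imwrite("pics/stand.png",b)
for n,(u,v) in dict(knob=(383,240),rimL=(362,250),rimR=(395,250),rimB=(378,267),small=(372,300),button=(210,137),hkb=(220,168),hkm=(223,205),hke=(227,234),platC1=(215,264),platC2=(268,256),car=(351,197),yoyo=(315,281),box=(392,130),purple=(312,228),pink=(321,323)).items():
    print(n,np.round(X[v,u],3))
E
```

```text
knob [ 0.48  -0.283  0.177]
rimL [ 0.489 -0.26   0.014]
rimR [ 0.476 -0.318  0.098]
rimB [ 0.454 -0.295  0.007]
small [ 0.373 -0.269  0.122]
button [0.626 0.026 0.301]
hkb [0.587 0.013 0.253]
hkm [0.522 0.006 0.247]
hke [ 0.47  -0.004  0.247]
platC1 [0.451 0.049 0.017]
platC2 [ 0.472 -0.061  0.01 ]
car [ 0.594 -0.233  0.053]
yoyo [ 0.418 -0.161  0.038]
box [ 0.729 -0.313  0.094]
purple [ 0.512 -0.152  0.116]
pink [ 0.329 -0.173  0.103]
```

View pics/pails.png

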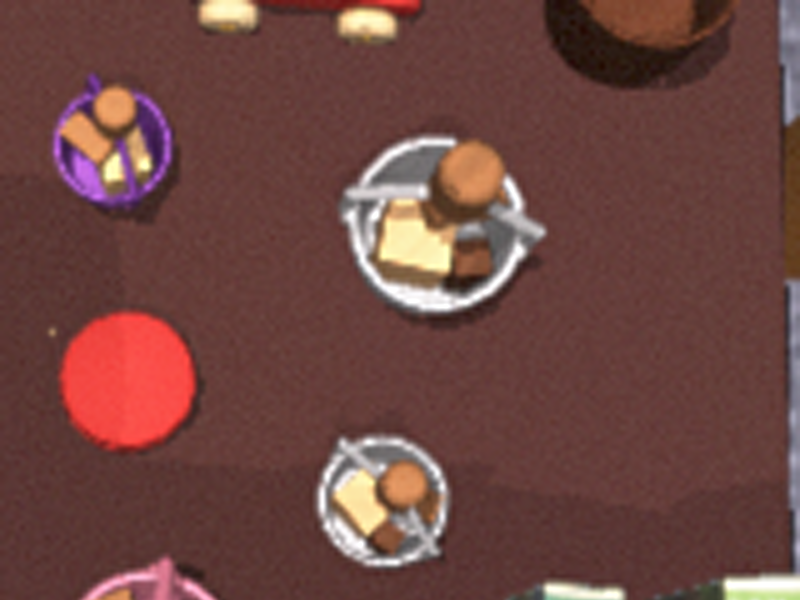

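View pics/stand.png

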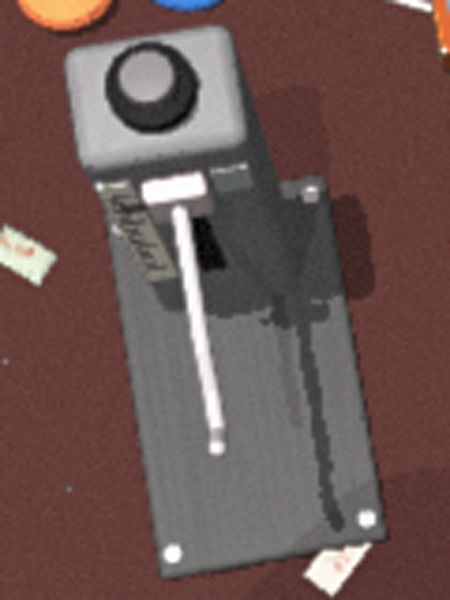

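The enlarged crops confirm the choice. The larger silver pail's knob top is at about (384,239) in the full picture, with the bail running left to right and slightly tilted. On the stand, the hook tip is at about (228,233) and the button at about (209,135). Next I fit these precisely.

```bash
python3 - <<'E'
from h import *
z=np.load("top0.npz"); X=z["X"].reshape(-1,3)
def box(x0,x1,y0,y1,z0,z1):
    return X[(X[:,0]>x0)&(X[:,0]<x1)&(X[:,1]>y0)&(X[:,1]<y1)&(X[:,2]>z0)&(X[:,2]<z1)]
def st(n,p): print(n,len(p),np.round(p.mean(0),4),np.round(p.min(0),3),np.round(p.max(0),3))
k=box(.44,.53,-.34,-.23,.165,.19); st("knobtop",k)
b=box(.43,.55,-.35,-.22,.085,.13); b=b[np.abs(b[:,1]-k[:,1].mean())>.012]; st("bail",b)
c=np.polyfit(b[:,1],b[:,0],1); print("bail yaw",np.degrees(-np.arctan(c[0])),"x at knob y",np.polyval(c,k[:,1].mean()))
bt=box(.55,.7,-.04,.1,.293,.32); st("button",bt)
t=box(.55,.7,-.04,.1,.272,.288); st("housingtop",t)
r=cv2.minAreaRect(t[:,:2].astype(np.float32)*1000); print(r)
h=box(.44,.57,-.04,.05,.225,.27); st("hook",h)
c=np.polyfit(h[:,0],h[:,1],1); print("hook yaw",np.degrees(np.arctan(c[0])),"resid",np.std(h[:,1]-np.polyval(c,h[:,0])))
for i in np.argsort(h[:,0])[::4]: print(np.round(h[i],3),end=' ')
f=box(.4,.7,-.1,.1,.005,.02); r=cv2.minAreaRect(f[:,:2].astype(np.float32)*1000); print("foot",r)
E
```

```text
knobtop 147 [ 0.482  -0.2858  0.1722] [ 0.47  -0.297  0.166] [ 0.495 -0.275  0.178]
bail 78 [ 0.483  -0.2829  0.1034] [ 0.473 -0.325  0.086] [ 0.492 -0.247  0.121]
bail yaw -10.697185030889514 x at knob y 0.4824941046411986
button 189 [0.6286 0.0276 0.2992] [0.612 0.01  0.293] [0.645 0.047 0.304]
housingtop 1056 [0.6258 0.0263 0.2776] [ 0.594 -0.014  0.272] [0.664 0.069 0.288]
((628.9036865234375, 27.58000946044922), (61.661216735839844, 79.33995819091797), 10.894412994384766)
hook 261 [0.5199 0.0053 0.2415] [ 0.467 -0.008  0.23 ] [0.569 0.019 0.251]
hook yaw 11.666534534608306 resid 0.002278574511611612
[ 0.467 -0.004  0.247] [ 0.469 -0.004  0.247] [ 0.47  -0.004  0.247] [ 0.472 -0.006  0.247] [ 0.474 -0.004  0.246] [ 0.476 -0.007  0.243] [ 0.479 -0.006  0.237] [ 0.482 -0.005  0.235] [ 0.483 -0.     0.236] [0.485 0.002 0.234] [0.486 0.002 0.237] [0.488 0.    0.236] [ 0.49  -0.004  0.23 ] [0.491 0.001 0.232] [ 0.492 -0.001  0.235] [0.494 0.002 0.235] [ 0.496 -0.001  0.234] [0.497 0.004 0.236] [0.499 0.004 0.235] [0.5   0.002 0.239] [ 0.502 -0.001  0.234] [ 0.503 -0.001  0.235] [0.505
[... 279 characters left out ...]
 [0.524 0.003 0.244] [0.526 0.004 0.244] [0.528 0.008 0.243] [0.529 0.01  0.246] [0.531 0.006 0.244] [0.532 0.006 0.248] [0.533 0.005 0.244] [0.535 0.012 0.245] [0.537 0.009 0.244] [0.538 0.01  0.246] [0.54  0.007 0.245] [0.542 0.008 0.246] [0.544 0.01  0.246] [0.545 0.009 0.247] [0.547 0.011 0.241] [0.548 0.008 0.242] [0.55  0.015 0.242] [0.552 0.011 0.243] [0.554 0.015 0.242] [0.555 0.009 0.243] [0.556 0.016 0.245] [0.558 0.013 0.245] [0.559 0.012 0.242] [0.56  0.017 0.244] [0.563 0.013 0.243] [0.564 0.012 0.244] [0.566 0.017 0.244] [0.568 0.019 0.244] [0.569 0.019 0.246] [0.569 0.015 0.244] foot ((551.59375, 0.356658935546875), (294.2704162597656, 198.06436157226562), 0.14695489406585693)
```

Units first: shifts go in shares of 0.75 m and turns go in shares of 2 pi rad. So 0.3727 m / 0.75 = 0.4969, 0.35 m / 0.75 = 0.4667, 0.494 rad / 6.2832 = 0.0786.

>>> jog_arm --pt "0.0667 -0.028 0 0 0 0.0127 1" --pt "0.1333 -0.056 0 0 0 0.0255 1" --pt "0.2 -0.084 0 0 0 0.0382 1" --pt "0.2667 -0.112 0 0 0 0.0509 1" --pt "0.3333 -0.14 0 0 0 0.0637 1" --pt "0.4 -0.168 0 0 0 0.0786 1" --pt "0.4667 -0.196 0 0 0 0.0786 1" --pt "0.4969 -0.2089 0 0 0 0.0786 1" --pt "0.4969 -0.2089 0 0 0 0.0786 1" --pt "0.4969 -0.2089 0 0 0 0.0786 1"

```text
refused: motion[0]: [0.0667, -0.028, 0, 0, 0, 0.0127, 1] is not of type 'object' (schema: type "object"). Nothing was moved.
```

Nothing moved. I misread the format; it is a list of objects with named fields. Resending.

>>> jog_arm --motion '[{"dx":0.0667,"dy":-0.028,"drz":0.0127,"jaw":1},{"dx":0.1333,"dy":-0.056,"drz":0.0255,"jaw":1},{"dx":0.2,"dy":-0.084,"drz":0.0382,"jaw":1},{"dx":0.2667,"dy":-0.112,"drz":0.0509,"jaw":1},{"dx":0.3333,"dy":-0.14,"drz":0.0637,"jaw":1},{"dx":0.4,"dy":-0.168,"drz":0.0786,"jaw":1},{"dx":0.4667,"dy":-0.196,"drz":0.0786,"jaw":1},{"dx":0.4969,"dy":-0.2089,"drz":0.0786,"jaw":1},{"dx":0.4969,"dy":-0.2089,"drz":0.0786,"jaw":1},{"dx":0.4969,"dy":-0.2089,"drz":0.0786,"jaw":1}]'

```text
time_s: 1.35
eef_pos: [0.4813, -0.2861, 0.2309]
eef_rot: [-0.0, 0.996, -0.093, -0.0]
wrist_force: [0.3, 0.1, -0.8]
opening: 1.0
grasp_force: 0.0
```

```bash
python3 - <<'E'
from h import *
from scipy.spatial.transform import Rotation as R
o=get_obs();print(o["eef_pos"],o["wrist_force"]); M=R.from_quat(np.r_[o["eef_rot"][1:],o["eef_rot"][0]]).as_matrix(); print(M.round(3))
im,d,P=cam("wrist"); X=cloud(d,P); cv2.imwrite("pics/w1.png",im)
X=X.reshape(-1,3); m=(np.abs(X[:,0]-.482)<.03)&(np.abs(X[:,1]+.286)<.03)&(abs(X[:,2]-.173)<.008); k=X[m]; print(len(k),k.mean(0),k.min(0),k.max(0))
E
```

```text
[ 0.48129536 -0.28606658  0.23092708] [ 0.25710612  0.13663104 -0.8016173 ]
[[ 0.983 -0.185 -0.001]
 [-0.185 -0.983  0.   ]
 [-0.001 -0.    -1.   ]]
1239 [ 0.48447494 -0.28479471  0.17105068] [ 0.47043529 -0.29708428  0.16501393] [ 0.49545879 -0.2716148   0.17417769]
```

View pics/w1.png

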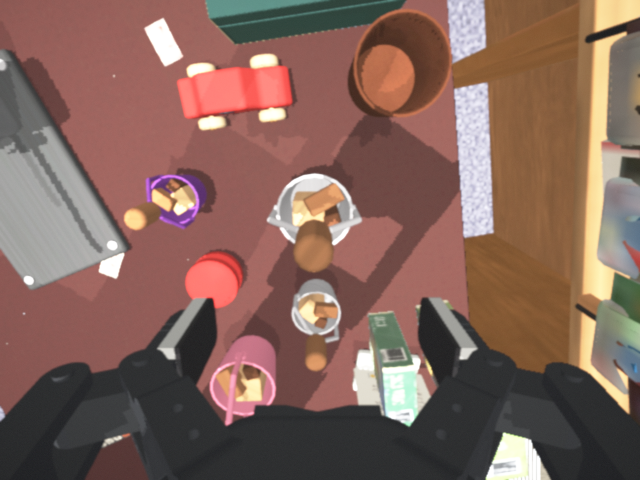

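The wrist view shows the target knob at (314,255) between the fingers. Its bail is horizontal in the image, so the tool is aligned. I descend and grip.

To row units: 0.098 m / 0.75 = 0.1307, -0.0015 m / 0.75 = -0.002.

>>> jog_arm --motion '[{"dx":0.002,"dy":-0.002,"dz":0.0533,"jaw":1},{"dx":0.002,"dy":-0.002,"dz":0.1,"jaw":1},{"dx":0.002,"dy":-0.002,"dz":0.1307,"jaw":1},{"dx":0.002,"dy":-0.002,"dz":0.1307,"jaw":1},{"dx":0.002,"dy":-0.002,"dz":0.1307,"jaw":0},{"dx":0.002,"dy":-0.002,"dz":0.1307,"jaw":0},{"dx":0.002,"dy":-0.002,"dz":0.1307,"jaw":0},{"dx":0.002,"dy":-0.002,"dz":0.1307,"jaw":0},{"dx":0.002,"dy":-0.002,"dz":0.1307,"jaw":0}]'

```text
time_s: 2.52
eef_pos: [0.4843, -0.2846, 0.1344]
eef_rot: [0.0, 0.996, -0.093, 0.001]
wrist_force: [-0.2, 2.8, 6.3]
opening: 0.29
grasp_force: 59.0
```

To row units: -0.15 m / 0.75 = -0.2, -0.14 m / 0.75 = -0.1867.

>>> jog_arm --motion '[{"dz":-0.0133,"jaw":0},{"dz":-0.0533,"jaw":0},{"dz":-0.1,"jaw":0},{"dz":-0.1467,"jaw":0},{"dz":-0.1867,"jaw":0},{"dz":-0.2,"jaw":0},{"dz":-0.2,"jaw":0},{"dz":-0.2,"jaw":0},{"dz":-0.2,"jaw":0}]'

```text
time_s: 3.65
eef_pos: [0.4831, -0.284, 0.2816]
eef_rot: [-0.001, 0.996, -0.093, -0.001]
wrist_force: [0.2, -0.2, -7.3]
opening: 0.284
grasp_force: 60.2
```

```bash
python3 - <<'E'
from h import *
for i in range(4):
    o=get_obs();print(o["eef_pos"].round(4),o["wrist_force"].round(2),o["torque"].round(2),o["eef_rot"].round(3)); optics.camera("wrist")
im,d,P=cam("top"); cv2.imwrite("pics/t2.png",im[100:400,150:470])
E
```

```text
[ 0.4831 -0.284   0.2816] [ 0.16 -0.19 -7.26] [-0.05  0.02 -0.04] [-0.001  0.996 -0.093 -0.001]
[ 0.4832 -0.2842  0.2819] [-0.94  0.78 -9.13] [ 0.06 -0.05  0.04] [-0.001  0.996 -0.093 -0.001]
[ 0.4834 -0.2843  0.2822] [-0.18 -0.14 -8.01] [-0.01 -0.05 -0.04] [-0.001  0.996 -0.093 -0.001]
[ 0.4835 -0.2844  0.2825] [ 0.72  0.97 -7.96] [-0.02 -0.05  0.02] [-0.     0.996 -0.093 -0.   ]
```

View pics/t2.png

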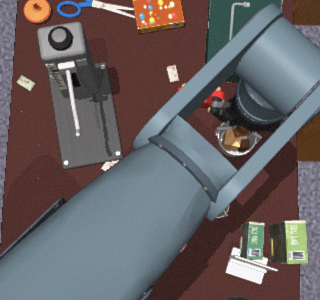

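The pail hangs clear in the gripper, with the crop showing the arm over it and the stand free. I move it to a point 60 mm in front of the hook and turn it to match the stand.

To row units: -0.2577 m / 0.75 = -0.3436, -0.245 m / 0.75 = -0.3267, -0.377 rad / 6.2832 = -0.06.

>>> jog_arm --motion '[{"dx":-0.0084,"dy":-0.0207,"drz":-0.0032,"jaw":0},{"dx":-0.024,"dy":-0.0587,"drz":-0.0095,"jaw":0},{"dx":-0.0427,"dy":-0.1027,"drz":-0.0175,"jaw":0},{"dx":-0.0613,"dy":-0.1507,"drz":-0.0271,"jaw":0},{"dx":-0.0813,"dy":-0.1987,"drz":-0.035,"jaw":0},{"dx":-0.1013,"dy":-0.248,"drz":-0.043,"jaw":0},{"dx":-0.12,"dy":-0.292,"drz":-0.0509,"jaw":0},{"dx":-0.1333,"dy":-0.3267,"drz":-0.0573,"jaw":0},{"dx":-0.1405,"dy":-0.3436,"drz":-0.06,"jaw":0},{"dx":-0.1405,"dy":-0.3436,"drz":-0.06,"jaw":0}]'

```text
time_s: 5.15
eef_pos: [0.4276, -0.0112, 0.2835]
eef_rot: [0.0, 0.995, 0.096, 0.0]
wrist_force: [-0.2, 0.0, -8.3]
opening: 0.288
grasp_force: 60.3
```

>>> jog_arm --motion '[{"jaw":0},{"jaw":0},{"jaw":0}]'

```text
time_s: 5.52
eef_pos: [0.4279, -0.0124, 0.2832]
eef_rot: [-0.0, 0.996, 0.095, -0.0]
wrist_force: [-0.2, -0.1, -8.8]
opening: 0.289
grasp_force: 60.3
```

```bash
python3 - <<'E'
from h import *
F=[]
for i in range(12):
    o=get_obs();F.append(o["wrist_force"]); optics.camera("wrist")
print(np.mean(F,0),np.std(F,0),o["eef_pos"],o["eef_rot"])
for n in("scene","wrist"):
    im,d,P=cam(n); cv2.imwrite(f"pics/{n}3.png",im); np.savez(f"{n}3.npz",im=im,d=d,X=cloud(d,P))
im=np.hstack([cv2.resize(cv2.imread("pics/scene3.png")[130:370,130:370],(400,400)),cv2.resize(cv2.imread("pics/wrist3.png"),(400,300)).repeat(1,0) if 0 else cv2.copyMakeBorder(cv2.resize(cv2.imread("pics/wrist3.png"),(400,300)),0,100,0,0,0)])
cv2.imwrite("pics/c3.png",im)
E
```

```text
[ 0.27225478 -0.01622843 -8.29320569] [0.57778575 0.5135209  0.55985126] [ 0.42780481 -0.0117526   0.28330692] [ 5.09899793e-06  9.95448084e-01  9.53053614e-02 -3.42727490e-06]
```

View pics/c3.png

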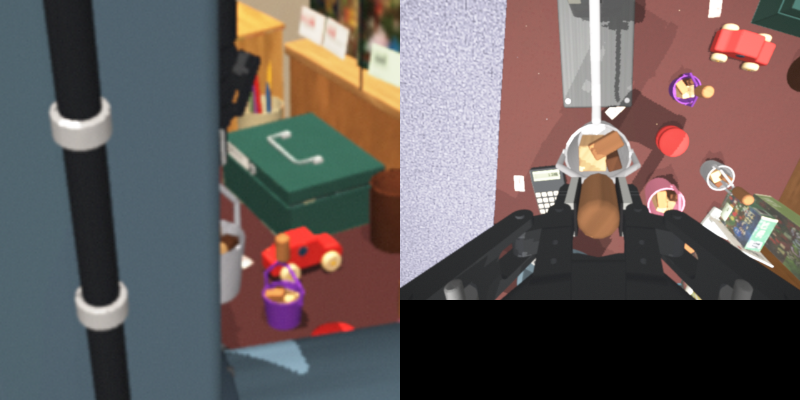

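The wrist view (right half of the picture) shows the hook bar running straight ahead of the bail's middle, tip at about (596,120) in the composite. I check the offset numerically.

```bash
python3 - <<'E'
from h import *
z=np.load("wrist3.npz"); X=z["X"].reshape(-1,3)
a=np.radians(10.94); p=np.array([.4278,-.01175])
D=X[:,:2]-p; s=D@[np.cos(a),np.sin(a)]; t=D@[-np.sin(a),np.cos(a)]; Z=X[:,2]
m=(abs(t)<.02)&(s>.03)&(s<.15)&(Z>.225)&(Z<.27)
for lo in np.arange(.035,.15,.006):
    k=m&(s>=lo)&(s<lo+.006)
    if k.any(): print(round(lo,3),k.sum(),np.median(t[k]).round(4),np.median(Z[k]).round(4),Z[k].max().round(4))
# bail & knob
m=(abs(s)<.012)&(abs(t)<.045)&(Z>.2)&(Z<.285)
for lo in np.arange(-.045,.045,.006):
    k=m&(t>=lo)&(t<lo+.006)
    if k.any(): print('b',round(lo,3),k.sum(),np.median(s[k]).round(4),Z[k].max().round(4))
E
```

```text
0.035 14 0.0008 0.2458 0.2476
0.041 175 0.0011 0.2468 0.2494
0.047 203 0.0011 0.2404 0.2462
0.053 177 0.0011 0.2337 0.2382
0.059 166 0.0011 0.2333 0.2357
0.065 180 0.0011 0.2333 0.2355
0.071 181 0.0011 0.2343 0.2377
0.077 188 0.0015 0.2374 0.2409
0.083 198 0.0015 0.241 0.2439
0.089 219 0.0019 0.2432 0.2453
0.095 216 0.0014 0.2434 0.2456
0.101 220 0.0018 0.2434 0.2457
0.107 238 0.0018 0.2433 0.2455
0.113 246 0.0018 0.2434 0.2459
0.119 252 0.0017 0.2433 0.2456
0.125 266 0.0017 0.2433 0.2454
0.131 26 0.0019 0.2423 0.2442
b -0.045 46 0.0005 0.2361
b -0.039 358 0.0008 0.2443
b -0.033 230 0.0001 0.2515
b -0.027 220 -0.0004 0.2588
b -0.021 286 -0.0 0.2628
b -0.015 337 0.0014 0.285
b -0.009 341 0.0055 0.2849
b -0.003 349 0.0052 0.285
b 0.003 322 0.0045 0.285
b 0.009 383 0.0007 0.2847
b 0.015 325 0.0005 0.2628
b 0.021 120 0.0001 0.2576
b 0.027 278 -0.0 0.2502
b 0.033 317 0.0006 0.243
b 0.039 12 0.0002 0.2342
```

To row units: 0.062 m / 0.75 = 0.0827, -0.001 m / 0.75 = -0.0013.

>>> jog_arm --motion '[{"dx":0.008,"dy":-0.0013,"jaw":0},{"dx":0.024,"dy":-0.0013,"jaw":0},{"dx":0.0413,"dy":-0.0013,"jaw":0},{"dx":0.0587,"dy":-0.0013,"jaw":0},{"dx":0.0747,"dy":-0.0013,"jaw":0},{"dx":0.0827,"dy":-0.0013,"jaw":0},{"dx":0.0827,"dy":-0.0013,"jaw":0},{"dx":0.0827,"dy":-0.0013,"jaw":0}]'

```text
time_s: 7.22
eef_pos: [0.4882, 0.001, 0.2832]
eef_rot: [-0.0, 0.995, 0.095, -0.0]
wrist_force: [0.4, -0.2, -8.8]
opening: 0.287
grasp_force: 60.3
```

>>> jog_arm --motion '[{"dz":0.0053,"jaw":0},{"dz":0.012,"jaw":0},{"dz":0.0187,"jaw":0},{"dz":0.0253,"jaw":0},{"dz":0.0293,"jaw":0},{"dz":0.0347,"jaw":0},{"dz":0.04,"jaw":0},{"dz":0.0453,"jaw":0},{"dz":0.0507,"jaw":0},{"dz":0.0507,"jaw":0}]'

```text
time_s: 8.48
eef_pos: [0.4884, 0.001, 0.245]
eef_rot: [-0.0, 0.995, 0.095, -0.0]
wrist_force: [-0.1, 0.4, -7.0]
opening: 0.286
grasp_force: 60.4
```

```bash
python3 - <<'E'
from h import *
F=[]
for i in range(10):
    o=get_obs();F.append(o["wrist_force"]); optics.camera("wrist")
print(np.mean(F,0),np.std(F,0),o["eef_pos"],o["torque"])
E
```

```text
[-0.33201284  0.15420306 -7.40774103] [0.51964604 0.28588057 0.4290774 ] [0.48849842 0.00094996 0.24536714] [0.05868646 0.06840919 0.0120349 ]
```

The lateral force is about zero, so the fit is good. I don't know the force sensor's zero to better than about 0.4 N, which matters for the release. There is plenty of time, so I'll lift off, set the pail down in front, tare the sensor and come back. First I check for clear counter there.

```bash
python3 - <<'E'
from h import *
X=np.vstack([np.load(f)["X"].reshape(-1,3) for f in("scene0.npz","wrist3.npz","top0.npz")])
m=np.isfinite(X).all(1)&(X[:,2]<.1); X=X[m]
for x in np.arange(.46,.26,-.02):
    print(round(x,2),[ (lambda k:(round(float(np.median(X[k,2]))*1 if 0 else float(np.median(X[k,2])),3)) if k.sum()>3 else None)((abs(X[:,0]-x)<.01)&(abs(X[:,1]-y)<.01)) for y in np.arange(.1,-.13,-.02)])
E
```

```text
0.46 [-0.001, -0.001, 0.009, 0.011, 0.011, 0.011, 0.01, 0.007, 0.0, -0.001, -0.001, -0.001]
0.44 [-0.001, -0.001, -0.0, 0.0, -0.001, -0.0, -0.001, -0.0, -0.001, -0.001, -0.001, -0.001]
0.42 [-0.001, -0.001, -0.001, -0.001, -0.001, -0.001, -0.0, -0.001, -0.001, -0.001, -0.001, -0.001]
0.4 [-0.001, -0.001, -0.001, -0.001, -0.001, -0.0, -0.0, -0.0, 0.0, -0.001, -0.001, -0.001]
0.38 [-0.001, -0.001, -0.001, -0.0, -0.0, -0.0, -0.0, -0.0, -0.001, -0.0, -0.001, -0.001]
0.36 [-0.001, -0.001, -0.001, -0.001, 0.0, -0.0, -0.0, 0.0, -0.0, -0.0, -0.0, -0.001]
0.34 [-0.001, -0.001, -0.001, -0.0, -0.0, -0.0, -0.0, -0.0, -0.0, -0.001, -0.0, -0.001]
0.32 [-0.001, -0.0, 0.009, 0.014, -0.0, -0.0, -0.0, 0.0, -0.0, -0.0, -0.001, -0.001]
0.3 [0.015, 0.017, 0.018, 0.017, -0.0, -0.0, -0.0, -0.0, -0.0, -0.0, -0.001, -0.001]
0.28 [0.016, 0.017, 0.016, 0.016, -0.0, -0.0, -0.0, -0.0, -0.0, -0.0, -0.0, -0.0]
```

To row units: -0.038 m / 0.75 = -0.0507, -0.036 m / 0.75 = -0.048.

>>> jog_arm --motion '[{"dz":-0.0053,"jaw":0},{"dz":-0.012,"jaw":0},{"dz":-0.0187,"jaw":0},{"dz":-0.0253,"jaw":0},{"dz":-0.032,"jaw":0},{"dz":-0.04,"jaw":0},{"dz":-0.048,"jaw":0},{"dz":-0.0507,"jaw":0},{"dz":-0.0507,"jaw":0}]'

```text
time_s: 10.1
eef_pos: [0.4885, 0.0009, 0.2834]
eef_rot: [0.0, 0.995, 0.095, 0.0]
wrist_force: [0.7, 0.2, -8.9]
opening: 0.286
grasp_force: 60.3
```

To row units: 0.13 m / 0.75 = 0.1733, 0.02 m / 0.75 = 0.0267.

>>> jog_arm --motion '[{"dx":-0.008,"jaw":0},{"dx":-0.024,"jaw":0},{"dx":-0.0453,"jaw":0},{"dx":-0.0693,"jaw":0},{"dx":-0.0933,"jaw":0},{"dx":-0.1147,"dz":0.0267,"jaw":0},{"dx":-0.128,"dz":0.06,"jaw":0},{"dx":-0.1333,"dz":0.1,"jaw":0},{"dx":-0.1333,"dz":0.14,"jaw":0},{"dx":-0.1333,"dz":0.1733,"jaw":0}]'

```text
time_s: 11.35
eef_pos: [0.3893, -0.0179, 0.1523]
eef_rot: [0.0, 0.995, 0.095, -0.0]
wrist_force: [0.3, -1.1, -8.3]
opening: 0.29
grasp_force: 60.3
```

>>> jog_arm --motion '[{"dz":0.0133,"jaw":0},{"dz":0.02,"jaw":0},{"dz":0.024,"jaw":0},{"dz":0.026,"jaw":0},{"dz":0.026,"jaw":0}]'

```text
time_s: 11.98
eef_pos: [0.3909, -0.0182, 0.1344]
eef_rot: [0.0, 0.995, 0.095, 0.001]
wrist_force: [-0.3, -0.5, -6.4]
opening: 0.289
grasp_force: 60.4
```

To row units: 0.0005 m / 0.75 = 0.0007.

>>> jog_arm --motion '[{"dz":0.0007,"jaw":0},{"dz":0.0007,"jaw":1},{"dz":0.0007,"jaw":1},{"dz":0.0007,"jaw":1}]'

```text
time_s: 12.48
eef_pos: [0.3907, -0.0182, 0.1336]
eef_rot: [0.0, 0.995, 0.095, 0.0]
wrist_force: [1.0, 0.2, 0.2]
opening: 0.905
grasp_force: 0.0
```

```bash
python3 - <<'E'
from h import *
F=[]
for i in range(22):
    optics.camera("wrist"); o=get_obs();F.append(o["wrist_force"]) 
F=F[4:]
print(np.mean(F,0),np.std(F,0),o["eef_pos"],o["opening"])
E
```

```text
[-0.16820908 -0.12918662 -0.10179522] [0.56356397 0.42583273 0.39014946] [ 0.39030853 -0.0180027   0.13329245] 1.0020500903573613
```

To row units: -0.15 m / 0.75 = -0.2, -0.135 m / 0.75 = -0.18.

>>> jog_arm --motion '[{"jaw":0},{"jaw":0},{"jaw":0},{"jaw":0},{"dz":-0.008,"jaw":0},{"dz":-0.04,"jaw":0},{"dz":-0.0867,"jaw":0},{"dz":-0.1333,"jaw":0},{"dz":-0.18,"jaw":0},{"dz":-0.2,"jaw":0}]'

```text
time_s: 14.82
eef_pos: [0.3906, -0.0181, 0.2844]
eef_rot: [0.0, 0.995, 0.095, 0.001]
wrist_force: [0.3, -0.0, -8.2]
opening: 0.288
grasp_force: 60.2
```

>>> jog_arm --motion '[{"dx":0.008,"jaw":0},{"dx":0.024,"jaw":0},{"dx":0.04,"jaw":0},{"dx":0.048,"jaw":0},{"dx":0.048,"jaw":0},{"dx":0.048,"jaw":0}]'

```text
time_s: 15.58
eef_pos: [0.4254, -0.0111, 0.283]
eef_rot: [-0.0, 0.995, 0.095, -0.0]
wrist_force: [-0.1, 0.4, -8.2]
opening: 0.286
grasp_force: 60.2
```

```bash
python3 - <<'E'
from h import *
F=[]
for i in range(18):
    im,d,P=cam("wrist"); o=get_obs();F.append(o["wrist_force"]) 
print(np.mean(F,0),np.std(F,0),o["eef_pos"],o["opening"])
X=cloud(d,P).reshape(-1,3); a=np.radians(10.94)
D=X[:,:2]-o["eef_pos"][:2]; s=D@[np.cos(a),np.sin(a)]; t=D@[-np.sin(a),np.cos(a)]; Z=X[:,2]
m=(abs(t)<.02)&(s>.03)&(s<.15)&(Z>.225)&(Z<.27)
for lo in np.arange(.035,.11,.006):
    k=m&(s>=lo)&(s<lo+.006)
    if k.any(): print(round(lo,3),k.sum(),np.median(t[k]).round(4),np.median(Z[k]).round(4))
m=(abs(s)<.012)&(abs(t)<.045)&(Z>.2)&(Z<.285)
for lo in np.arange(-.045,.045,.006):
    k=m&(t>=lo)&(t<lo+.006)
    if k.any(): print('b',round(lo,3),k.sum(),np.median(s[k]).round(4),Z[k].max().round(4))
E
```

```text
[ 7.55075499e-03 -8.95040722e-02 -8.03343942e+00] [0.52392918 0.46041266 0.49072198] [ 0.42565309 -0.01119557  0.2832982 ] 0.29034091141268686
0.041 124 0.0 0.2471
0.047 201 0.0 0.2432
0.053 192 0.0001 0.235
0.059 166 0.0001 0.2333
0.065 172 0.0001 0.2334
0.071 171 0.0005 0.2338
0.077 180 0.0005 0.2363
0.083 193 0.0005 0.2397
0.089 223 0.0005 0.2428
0.095 213 0.0009 0.2435
0.101 224 0.0009 0.2433
0.107 233 0.0009 0.2434
b -0.045 50 0.0014 0.2373
b -0.039 385 0.0015 0.2449
b -0.033 220 0.0007 0.2524
b -0.027 233 -0.0006 0.2595
b -0.021 295 0.0004 0.2645
b -0.015 336 0.0019 0.2849
b -0.009 319 0.0047 0.285
b -0.003 332 0.0047 0.2849
b 0.003 315 0.0026 0.2849
b 0.009 394 0.0013 0.285
b 0.015 335 0.001 0.2646
b 0.021 121 0.001 0.2588
b 0.027 308 0.0003 0.2506
b 0.033 306 0.0015 0.243
b 0.039 2 -0.0012 0.2342
```

The sensor zero is −0.10 N, so the pail weighs about 8.0 N and the hook should sink about 80 mm. I hook on again and lower slowly.

To row units: 0.064 m / 0.75 = 0.0853, 0.057 m / 0.75 = 0.076.

>>> jog_arm --motion '[{"dx":0.008,"jaw":0},{"dx":0.024,"jaw":0},{"dx":0.0413,"jaw":0},{"dx":0.0587,"jaw":0},{"dx":0.076,"jaw":0},{"dx":0.0853,"jaw":0},{"dx":0.0853,"jaw":0},{"dx":0.0853,"dz":0.0067,"jaw":0},{"dx":0.0853,"dz":0.0147,"jaw":0},{"dx":0.0853,"dz":0.0227,"jaw":0}]'

```text
time_s: 17.73
eef_pos: [0.4881, 0.0009, 0.2657]
eef_rot: [-0.0, 0.995, 0.095, -0.0]
wrist_force: [0.6, 0.6, -8.7]
opening: 0.29
grasp_force: 60.2
```

>>> jog_arm --motion '[{"dz":0.0067,"jaw":0},{"dz":0.0107,"jaw":0},{"dz":0.0147,"jaw":0},{"dz":0.0193,"jaw":0},{"dz":0.024,"jaw":0},{"dz":0.0293,"jaw":0},{"dz":0.0347,"jaw":0},{"dz":0.04,"jaw":0},{"dz":0.0453,"jaw":0},{"dz":0.0507,"jaw":0}]'

```text
time_s: 18.98
eef_pos: [0.4886, 0.0009, 0.2282]
eef_rot: [0.0, 0.995, 0.095, 0.0]
wrist_force: [-0.5, -0.1, -5.4]
opening: 0.285
grasp_force: 60.3
```

>>> jog_arm --motion '[{"dz":0.0053,"jaw":0},{"dz":0.0107,"jaw":0},{"dz":0.016,"jaw":0},{"dz":0.0213,"jaw":0},{"dz":0.0267,"jaw":0},{"dz":0.032,"jaw":0},{"dz":0.0373,"jaw":0},{"dz":0.0427,"jaw":0},{"dz":0.0467,"jaw":0},{"dz":0.0493,"jaw":0}]'

```text
time_s: 20.23
eef_pos: [0.4886, 0.0009, 0.1913]
eef_rot: [0.0, 0.995, 0.095, 0.0]
wrist_force: [-0.5, -0.1, -1.9]
opening: 0.29
grasp_force: 60.7
```

>>> jog_arm --motion '[{"dz":0.004,"jaw":0},{"dz":0.008,"jaw":0},{"dz":0.012,"jaw":0},{"dz":0.0147,"jaw":0},{"dz":0.016,"jaw":0},{"dz":0.016,"jaw":0},{"dz":0.016,"jaw":0}]'

```text
time_s: 21.1
eef_pos: [0.4886, 0.0009, 0.1795]
eef_rot: [0.0, 0.995, 0.095, 0.0]
wrist_force: [0.3, -0.7, -1.5]
opening: 0.287
grasp_force: 60.9
```

```bash
python3 - <<'E'
from h import *
F=[]
for i in range(16):
    optics.camera("wrist"); o=get_obs();F.append(np.r_[o["wrist_force"],o["torque"]]) 
print(np.mean(F,0).round(3),np.std(F,0).round(2),o["eef_pos"],o["opening"])
E
```

```text
[ 0.735 -0.592 -0.698 -0.079 -0.161 -0.   ] [0.53 0.49 0.41 0.03 0.04 0.03] [0.48855019 0.00092992 0.1793087 ] 0.2888461659451072
```

To row units: 0.006 m / 0.75 = 0.008, 0.0007 m / 0.75 = 0.0009.

>>> jog_arm --motion '[{"dx":0.0009,"dy":0.0009,"dz":0.0027,"jaw":0},{"dx":0.0009,"dy":0.0009,"dz":0.0053,"jaw":0},{"dx":0.0009,"dy":0.0009,"dz":0.008,"jaw":0},{"dx":0.0009,"dy":0.0009,"dz":0.008,"jaw":0},{"dx":0.0009,"dy":0.0009,"dz":0.008,"jaw":0}]'

```text
time_s: 22.52
eef_pos: [0.4889, 0.0007, 0.1731]
eef_rot: [-0.0, 0.995, 0.095, -0.0]
wrist_force: [-3.0, 2.0, 0.4]
opening: 0.284
grasp_force: 61.0
```

```bash
python3 - <<'E'
from h import *
F=[]
for i in range(20):
    im,d,P=cam("wrist"); o=get_obs();F.append(np.r_[o["wrist_force"],o["torque"]]) 
print(np.mean(F,0).round(3),np.std(F,0).round(2),o["eef_pos"],o["opening"])
cv2.imwrite("pics/w5.png",im)
E
```

```text
[-3.725e+00  3.506e+00 -1.300e-01  6.910e-01  6.550e-01  2.000e-03] [0.59 0.47 0.63 0.05 0.05 0.03] [0.48899313 0.0006182  0.17313946] 0.2883054855700899
```

View pics/w5.png

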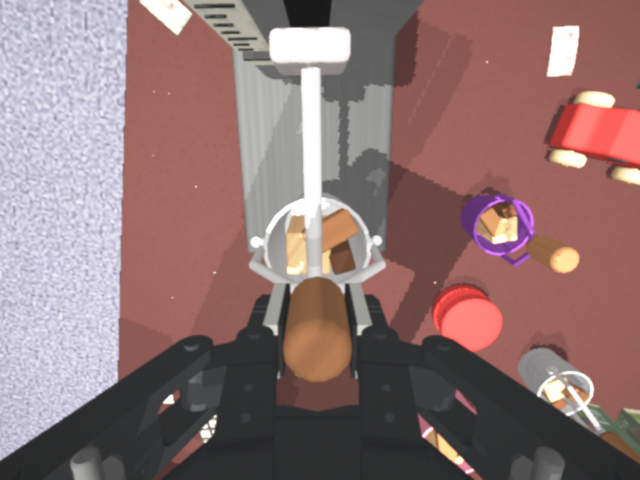

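The vertical load is balanced, and the wrist picture shows the hook bar under the bail's middle at (314,270). The sideways shift overcorrected, so I undo most of it.

To row units: -0.0006 m / 0.75 = -0.0008, -0.0003 m / 0.75 = -0.0004.

>>> jog_arm --motion '[{"dx":-0.0004,"dy":-0.0004,"jaw":0},{"dx":-0.0008,"dy":-0.0008,"jaw":0},{"dx":-0.0008,"dy":-0.0008,"jaw":0},{"dx":-0.0008,"dy":-0.0008,"jaw":0}]'

```text
time_s: 24.02
eef_pos: [0.4889, 0.0007, 0.1734]
eef_rot: [0.0, 0.995, 0.095, 0.0]
wrist_force: [-1.8, 1.8, 0.2]
opening: 0.287
grasp_force: 61.0
```

```bash
python3 - <<'E'
from h import *
F=[]
for i in range(20):
    optics.camera("wrist"); o=get_obs();F.append(np.r_[o["wrist_force"],o["torque"]]) 
print(np.mean(F,0).round(3),np.mean(F[10:],0).round(2),o["eef_pos"],o["opening"])
E
```

```text
[-1.046  1.474 -0.213  0.242  0.208  0.006] [-0.65  1.35 -0.01  0.18  0.15  0.01] [0.48877068 0.00077581 0.17337517] 0.28853135756372866
```

To row units: -0.0002 m / 0.75 = -0.0003, -0.0001 m / 0.75 = -0.0001.

>>> jog_arm --motion '[{"dx":-0.0001,"dy":-0.0003,"jaw":0},{"dx":-0.0001,"dy":-0.0003,"jaw":0},{"dx":-0.0001,"dy":-0.0003,"jaw":0}]'

```text
time_s: 25.4
eef_pos: [0.4887, 0.0009, 0.1735]
eef_rot: [0.0, 0.995, 0.095, 0.0]
wrist_force: [-0.3, 0.4, -0.2]
opening: 0.288
grasp_force: 61.0
```

```bash
python3 - <<'E'
from h import *
F=[]
for i in range(16):
    optics.camera("wrist"); o=get_obs();F.append(np.r_[o["wrist_force"],o["torque"]]) 
print(np.mean(F,0).round(3),np.mean(F[8:],0).round(2),o["eef_pos"],o["opening"])
E
```

```text
[ 0.696 -1.427 -0.185 -0.231 -0.145  0.004] [ 0.88 -1.79 -0.22 -0.28 -0.18  0.01] [0.48861149 0.00094956 0.17335812] 0.2882830881861453
```

To row units: 0.00011 m / 0.75 = 0.0001, 0.00006 m / 0.75 = 0.0001.

>>> jog_arm --motion '[{"dx":0.0001,"dy":0.0001,"jaw":0},{"dx":0.0001,"dy":0.0001,"jaw":0},{"dx":0.0001,"dy":0.0001,"jaw":0},{"dx":0.0001,"dy":0.0001,"jaw":0},{"dx":0.0001,"dy":0.0001,"jaw":0},{"dx":0.0001,"dy":0.0001,"jaw":0},{"dx":0.0001,"dy":0.0001,"jaw":0},{"dx":0.0001,"dy":0.0001,"jaw":0}]'

```text
time_s: 27.2
eef_pos: [0.4886, 0.0009, 0.1733]
eef_rot: [0.0, 0.995, 0.095, 0.0]
wrist_force: [1.6, -1.4, 0.2]
opening: 0.286
grasp_force: 61.1
```

```bash
python3 - <<'E'
from h import *
F=[]
for i in range(12):
    optics.camera("wrist"); o=get_obs();F.append(np.r_[o["wrist_force"],o["torque"]]) 
print(np.mean(F,0).round(3),np.mean(F[6:],0).round(2),o["eef_pos"],o["opening"])
E
```

```text
[ 1.382 -1.775 -0.292 -0.281 -0.247  0.012] [ 1.29 -1.71 -0.37 -0.29 -0.26  0.01] [0.48857149 0.00094288 0.17329387] 0.2894912914203795
```

To row units: 0.00015 m / 0.75 = 0.0002.

>>> jog_arm --motion '[{"dx":0.0002,"dy":0.0002,"jaw":0},{"dx":0.0002,"dy":0.0002,"jaw":0},{"dx":0.0002,"dy":0.0002,"jaw":0},{"dx":0.0002,"dy":0.0002,"jaw":0},{"dx":0.0002,"dy":0.0002,"jaw":0}]'

```text
time_s: 28.42
eef_pos: [0.4886, 0.0009, 0.1732]
eef_rot: [-0.0, 0.995, 0.095, -0.0]
wrist_force: [-0.1, -0.5, -0.6]
opening: 0.284
grasp_force: 61.1
```

```bash
python3 - <<'E'
from h import *
F=[]
for i in range(12):
    optics.camera("wrist"); o=get_obs();F.append(np.r_[o["wrist_force"],o["torque"]]) 
print(np.mean(F,0).round(3),np.mean(F[6:],0).round(2),o["eef_pos"],o["opening"])
E
```

```text
[ 0.363 -0.489 -0.422 -0.083 -0.074  0.001] [ 0.34 -0.09 -0.53 -0.07 -0.06 -0.  ] [0.48866457 0.00088222 0.17325489] 0.2844497107233841
```

Side force is nearly zero and the vertical residual is about 0.2 N. I ease down 1 mm and release, then look at the drift.

Units first: shifts go in shares of 0.75 m and turns go in shares of 2 pi rad. So 0.0015 m / 0.75 = 0.002.

>>> jog_arm --motion '[{"dz":0.002,"jaw":0},{"dz":0.002,"jaw":0},{"dz":0.002,"jaw":1},{"dz":0.002,"jaw":1},{"dz":0.002,"jaw":1},{"dz":0.002,"jaw":1},{"dz":0.002,"jaw":1}]'

```text
time_s: 29.9
eef_pos: [0.4887, 0.0009, 0.1718]
eef_rot: [-0.0, 0.995, 0.095, 0.0]
wrist_force: [-0.5, 0.4, 0.2]
opening: 1.003
grasp_force: 0.0
```

```bash
python3 - <<'E'
from h import *
for i in range(4):
    im,d,P=cam("wrist"); 
    X=cloud(d,P).reshape(-1,3); k=X[(abs(X[:,0]-.488)<.03)&(abs(X[:,1])<.03)&(X[:,2]>.2)&(X[:,2]<.223)]; print(len(k),(k.min(0)+k.max(0))/2,np.median(k[:,2]))
print(get_obs()["eef_pos"],get_obs()["opening"])
E
```

```text
3817 [ 4.88190055e-01 -3.86949567e-04  2.05893604e-01] 0.20922134960672364
3840 [ 0.48816067 -0.00056219  0.20588761] 0.2092879575409921
3834 [ 0.48801627 -0.0004967   0.20593877] 0.2093007794311627
3797 [ 0.48812559 -0.00053308  0.205932  ] 0.20914757766894002
[0.48872405 0.00082315 0.17178855] 1.001211355823402
```

The pail hangs still and the gripper is free. I rise, close the fingers and move over the button, which also gives the pail time to settle.

To row units: -0.17 m / 0.75 = -0.2267, -0.14 m / 0.75 = -0.1867.

>>> jog_arm --motion '[{"dz":-0.0133,"jaw":1},{"dz":-0.04,"jaw":1},{"dz":-0.08,"jaw":1},{"dz":-0.1333,"jaw":1},{"dz":-0.1867,"jaw":1},{"dz":-0.2267,"jaw":1},{"dx":0.04,"dz":-0.2267,"jaw":0},{"dx":0.0933,"dz":-0.2267,"jaw":0},{"dx":0.1467,"dz":-0.2267,"jaw":0},{"dx":0.18,"dz":-0.2267,"jaw":0}]'

```text
time_s: 31.35
eef_pos: [0.6227, 0.0268, 0.3422]
eef_rot: [0.0, 0.995, 0.095, 0.0]
wrist_force: [0.0, -0.1, -0.1]
opening: 0.142
grasp_force: 0.0
```

>>> jog_arm --motion '[{"dx":0.012,"jaw":0},{"dx":0.012,"jaw":0},{"dx":0.012,"dz":0.02,"jaw":0},{"dx":0.012,"dz":0.0333,"jaw":0},{"dx":0.012,"dz":0.0333,"jaw":0},{"dx":0.012,"dz":0.0333,"jaw":0}]'

```text
time_s: 32.1
eef_pos: [0.63, 0.0281, 0.317]
eef_rot: [0.0, 0.995, 0.095, 0.0]
wrist_force: [0.6, -0.7, -0.9]
opening: -0.002
grasp_force: 0.0
```

```bash
python3 - <<'E'
from h import *
F=[]
for n in range(8):
    optics.camera("wrist"); F.append(get_obs()["wrist_force"][2])
print(np.mean(F),get_obs()["eef_pos"],get_obs()["opening"])
a,_,P=cam("top"); b,d,_=cam("wrist")
cv2.imwrite("pics/c6.png",np.hstack([cv2.resize(a[100:320,160:380],(400,400)),cv2.resize(b[150:450,170:470],(400,400))]))
E
```

```text
0.1808253338867733 [0.63019593 0.02815264 0.31695558] 0.0006864862349046539
```

View pics/c6.png

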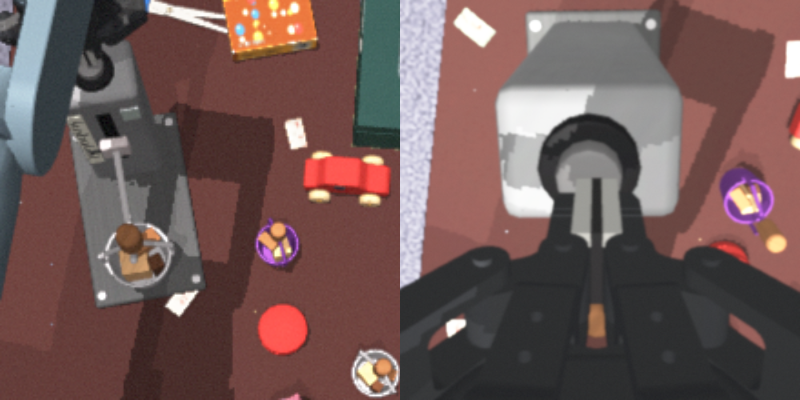

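The pail hangs on the hook at (137,255) in the left half, and the toys are in place. The button in the wrist crop, ring centre at about (588,168), looks slightly left of the closed fingers at (597,178). I measure this from depth.

```bash
python3 - <<'E'
from h import *
im,d,P=cam("wrist"); X=cloud(d,P); g=im.max(2).astype(int)
p=get_obs()["eef_pos"]; a=np.radians(10.94)
D=X[...,:2]-p[:2]; s=D@[np.cos(a),np.sin(a)]; t=D@[-np.sin(a),np.cos(a)]; Z=X[...,2]
for n,lo,hi in(("top",.297,.306),("ring",.282,.297),("house",.272,.2815)):
    m=(Z>lo)&(Z<hi)&(abs(s)<.06)&(abs(t)<.06)
    print(n,m.sum(),np.percentile(s[m],[1,99]).round(4),np.percentile(t[m],[1,99]).round(4),np.median(Z[m]),np.median(g[m]))
m=(Z>.29)&(Z<.31)&(abs(t)<.03)&(s>0)&(s<.03)
for lo in np.arange(0,.03,.003):
    k=m&(s>=lo)&(s<lo+.003)
    if k.any(): print(round(lo,3),np.percentile(t[k],[2,98]).round(4),np.median(Z[k]).round(4))
E
```

```text
top 1001 [-0.0039  0.0126] [-0.0096  0.0142] 0.2988938582891151 140.0
ring 2415 [-0.01    0.0208] [-0.0174  0.0218] 0.2890459520655663 50.0
house 7907 [-0.0272  0.03  ] [-0.0354  0.0399] 0.2766438065926294 190.0
0.0 [-0.0104  0.0177] 0.2988
0.003 [-0.0097  0.0142] 0.299
0.006 [-0.0099  0.0151] 0.2987
0.009 [-0.0066  0.0127] 0.2979
0.012 [-0.0113  0.0086] 0.2945
0.015 [-0.0084  0.0129] 0.2901
0.018 [-0.0045  0.0094] 0.2903
```

To row units: 0.016 m / 0.75 = 0.0213, -0.0022 m / 0.75 = -0.0029.

>>> jog_arm --motion '[{"dy":-0.0029,"jaw":0},{"dy":-0.0029,"jaw":0},{"dy":-0.0029,"jaw":0},{"dy":-0.0029,"jaw":0},{"dy":-0.0029,"jaw":0},{"dy":-0.0029,"jaw":0},{"dy":-0.0029,"jaw":0},{"dy":-0.0029,"dz":0.0107,"jaw":0},{"dy":-0.0029,"dz":0.0187,"jaw":0},{"dy":-0.0029,"dz":0.0213,"jaw":0}]'

```text
time_s: 33.9
eef_pos: [0.6293, 0.0304, 0.2998]
eef_rot: [-0.0, 0.995, 0.095, -0.001]
wrist_force: [-1.4, 0.5, 1.4]
opening: -0.004
grasp_force: 0.9
```

>>> jog_arm --motion '[{"jaw":0},{"dz":0.0027,"jaw":0},{"dz":0.0053,"jaw":0},{"dz":0.008,"jaw":0},{"dz":0.01,"jaw":0},{"dz":0.01,"jaw":0},{"dz":0.01,"jaw":0}]'

```text
time_s: 34.78
eef_pos: [0.63, 0.0303, 0.2941]
eef_rot: [0.0, 0.995, 0.095, 0.001]
wrist_force: [-1.1, 0.2, 5.6]
opening: 0.002
grasp_force: 2.9
```

```bash
python3 - <<'E'
from h import *
F=[]
for n in range(6):
    optics.camera("wrist"); F.append(get_obs()["wrist_force"])
print(np.mean(F,0),get_obs()["eef_pos"],get_obs()["time_s"])
E
```

```text
[-1.48505646 -0.01473898  5.72456592] [0.62997015 0.0302916  0.2941512 ] 35.075
```

To row units: 0.0012 m / 0.75 = 0.0016, 0.0006 m / 0.75 = 0.0008.

>>> jog_arm --motion '[{"dz":0.0008,"jaw":0},{"dz":0.0016,"jaw":0},{"dz":0.0016,"jaw":0},{"dz":0.0016,"jaw":0}]'

```text
time_s: 35.58
eef_pos: [0.63, 0.0303, 0.294]
eef_rot: [0.0, 0.995, 0.095, 0.001]
wrist_force: [-3.4, 0.5, 10.2]
opening: -0.001
grasp_force: 5.0
```

```bash
python3 - <<'E'
from h import *
F=[]
for n in range(6):
    optics.camera("wrist"); F.append(get_obs()["wrist_force"])
print(np.mean(F,0),get_obs()["eef_pos"],get_obs()["time_s"])
E
```

```text
[-3.31299525 -0.09366929  9.92481754] [0.63001382 0.03027468 0.29400805] 35.875
```

The force rose from 5.7 to 9.9 N with no further travel, so the button is fully down. I let it go and retreat.

To row units: -0.07 m / 0.75 = -0.0933, -0.05 m / 0.75 = -0.0667.

>>> jog_arm --motion '[{"dz":-0.004,"jaw":0},{"dz":-0.0107,"jaw":0},{"dz":-0.0267,"jaw":0},{"dz":-0.0667,"jaw":0},{"dz":-0.0933,"jaw":0},{"dz":-0.0933,"jaw":0},{"dz":-0.0933,"jaw":0}]'

```text
time_s: 36.75
eef_pos: [0.6293, 0.0303, 0.3609]
eef_rot: [-0.0, 0.995, 0.095, -0.001]
wrist_force: [-0.3, 0.4, -0.9]
opening: -0.001
grasp_force: 0.0
```

```bash
python3 - <<'E'
from h import *
a,_,_=cam("top"); b,d,P=cam("wrist"); X=cloud(d,P)
k=X[(abs(X[...,0]-.63)<.03)&(abs(X[...,1]-.03)<.03)&(X[...,2]>.295)&(X[...,2]<.31)]; print(len(k),np.median(k[:,2]))
cv2.imwrite("pics/c7.png",np.hstack([a[100:360,160:450],cv2.resize(b,(347,260))]))
E
```

```text
1233 0.2989336975861093
```

View pics/c7.png

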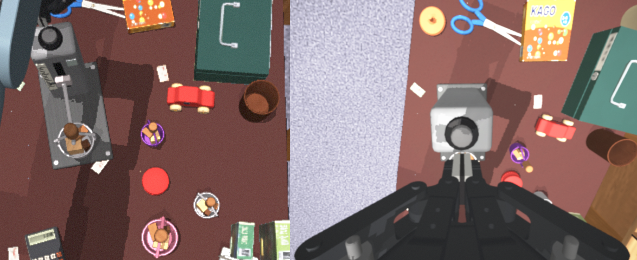

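The pail hangs on the hook at (73,138), the button is back up at z = 0.299 and the toys have not moved. I hand in.

```bash
python3 -c "
from bench import workorder
print(workorder.hand_in())"
```

```text
the job is handed in; nothing more can be done
None
```

The pail (about 8.0 N) hangs at rest on the scale's hook, the hold button was pressed fully down at about 10 N and released, the toys were left in place, and the job was handed in at about 37 s; no verdict was returned.

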